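Hang the bench torch in its yoke for the pivot bolt

TASK

The glassworker's bench torch is back from cleaning: lift it off its wooden stand by the square collar, carry it over to the blue base and lower its mounting lug down between the two ears of the yoke, nozzle pointing away from the robot, square to the yoke, until the bolt hole in the lug lines up with the holes in the ears. Hold it there level and still, with the whole weight of the torch in the gripper and nothing pressed against the yoke, so that I can slide the pivot bolt through: finish while still holding it, do not let go. Bring it in gently without ramming the yoke, and leave the stand, the bolt and everything else on the bench where they are.

Things in the scene. Friction and masses are not known exactly. Their poses are not given: they have to be found in the camera images.
- torch: Loose bench torch, 0.46-0.70 kg, resting level on the stand. Origin: on the barrel axis, middle of the dark square collar (balance point within 6 mm; grip here). x along the barrel to the nozzle, z up. Collar 32 (x) x 44 (y) x 44 (z) mm, flat sides: grip across y from above. Barrel 36 mm thick, x -55 to 55; behind it a brass valve block to x -91, knobs to y +-44, hose tails to x -113
- lug_hole (a point): Centre of the 12 mm bolt hole (along y) in the lug under the torch's collar, 55 mm straight below the torch's origin; axes as the torch. Lug: 24 mm long (x), 14 mm thick (y), its round end 12 mm below this point. At the start it is 35 mm above the bench
- nozzle_tip (a point): Centre of the nozzle's front face, 126 mm ahead (+x) of the torch's origin; axes as the torch. Nozzle 41 mm in diameter, 31 mm long; behind it brass fins 45 mm in diameter, 40 mm long
- base: Torch base, screwed to the bench: round blue foot 140 mm in diameter and 24 mm high, with a post that carries the open yoke. Origin: bench level, middle of the foot; z up; x is the way the nozzle must point, y along the pivot
- yoke_hole (a point): Middle of the yoke on the axis of the two 12 mm ear holes, 115 mm above the bench; y along the holes, x the way the nozzle must point (away from the robot), z up. Ears: blue plates 24 mm long (x), inner faces y = +-11, outer +-19 mm, round tops 12 mm above this point; slot open above, front and back, its floor 27 mm below. Holes in line = torch origin 170 mm above the bench
- stand: Loose wooden stand, 0.9 kg: board 150 x 90 x 12 mm with two V rests at x = +-42 mm, 12 mm thick, 58 mm wide, tips 86 mm above the bench; origin at bench level in its middle, x along the torch. The torch's origin rests straight above it, 90 mm over the bench, its lug between the rests, 11 mm over the board
- bolt: Bystander: the pivot bolt, 8 mm shaft with tapered nose, standing on its black knob, 30 mm wide, 66 mm high; origin under its centre
- pliers: Bystander: pliers with red handles lying flat, about 170 x 65 x 13 mm, x along the jaws; origin at bench level near the middle
- paddle: Bystander: black graphite paddle, slab 90 x 65 x 14 mm with a wooden handle to x = -170 mm; origin under the slab's centre
- tweezers: Bystander: steel tweezers lying along x, 150 x 23 x 8 mm; origin at bench level in the middle
- cup: Bystander: open steel cup, 72 mm wide, 85 mm high; origin under its centre
- vase: Bystander: small green glass vase, 60 mm wide, 95 mm high; origin under its centre
- jar: Bystander: amber glass jar with metal cap, 68 mm wide, 85 mm high; origin under its centre
Mind the look-alikes: they are no part of the job. There is more than one size of the base; the job needs the middle-sized.

How it is judged:
By the outcome, as a careful person would: the job done as asked, in the order asked, and still so for the second after the job is handed in, while the arm keeps its last pose, push and grip.
It also fails if it takes over 43 s, if anything falls off the work surface, if the arm or the gripper's body presses on something with over 40 N, if the wrist force passes 120 N, or if a joint passes its speed limit or range.

ROBOT

A 7-joint arm with a two-finger parallel gripper is mounted at the origin on the work surface. World frame = base frame: x ahead of the robot, y to its left, z up, the work surface at z = 0. Lengths are in m, angles in rad, forces in N, time in s.
With the tool pointing down it reaches from about 0.4 to 0.85 m from the base axis. Payload 4.5 kg.
Tool frame: the origin (TCP) lies at the very end of the fingers, on their centre line; the grasp point (between the pads) lies 19 mm behind it; y points along the fingers, x is the direction in which the jaws open and shut, and the axes are right-handed (so a half turn about y gives the same grasp; the last joint's range is limited). The gripper opens to 88 mm and grips with 3 to 60 N. Pads are 18 mm wide; open, the fingers measure 123 mm over their backs; the gripper's body (75 mm by 187 mm) begins 45 mm behind the grasp point.
Start: joints at [1.154, 0.689, -0.195, 1.565, 0.157, 0.902, -0.215], TCP at [0.272, -0.563, 0.239] pointing down, gripper open.
Joint ranges: [-3.01, 3.01], [-0.46, 2.08], [-1.47, 1.51], [0.13, 2.56], [-1, 4.14], [0.04, 2.09], [-2.66, 2.66]. Speed limits (rad/s): [2.57, 2.57, 3.14, 3.14, 3.14, 3.14, 3.14].

INTERFACE

Orientations are given as a unit quaternion [x, y, z, w].
In Python, from plant import r gives the robot as it stands.
- The arm moves only by the shell command python3 -m inch 'ROWS' [OPENING] [FORCE]. ROWS is JSON, a list of rows, each a list of 6 numbers: the shift along the tool's x, y, z in mm, then the turn, a rotation vector about the tool's x, y, z in rad. In form: [[x, y, z, ax, ay, az], ...]. A call has 1 to 12 rows; each row shifts and turns the commanded pose from where the row before left it, along the tool's axes as they then stand; what a row does not reach is not made up. A row lasts 1/12 s, in which the tool goes at most 41.7 mm and 7.16 degrees, less where a joint would pass 70% of its speed; a pose out of reach is approached as far as the arm can. A call is refused whole if a number of a shift passes 41.7 or a number of a turn 0.125, either way. A call with a gripper value outside its range is refused whole. OPENING is the finger opening in mm, from 0 to 88.1, set as the call begins (- or left out, the last holds). The fingers move at their own pace and stop on an object; FORCE is the grip in N (left out, the last holds). Time passes only in rows, so rows that do not move let the fingers close. It gives the time, the measured TCP pose, the force and the opening at its end, in the units of the state.
- r.get_state(): the state, without advancing time (a new reading comes with each control period).
- r.snapshot(name): name is "side" or "top"; returns a dict with "img" (384x512x3 uint8, red, green, blue), "range_z" (384x512 float32, m along the optical axis (not along the pixel's ray), 0 where there is no reading), "mtx" (3x3 intrinsics, pixels), "camera_from_world" (4x4, takes a point from world to camera coordinates). Camera axes: x right, y down, z forward; pixel columns grow to the right and rows downward; lengths in m; the calibration is good to about 2 mm. A picture is of the moment at which its call begins.
- r.finish_job(): hands the job in, once; it reports no verdict.
The state is a dict: "clock": time; "q": joint angles; "qd": joint speeds; "joint_torque": joint torques, N m; "tool_pos": TCP position; "eef_rot": TCP orientation; "contact_force": force on the tool from outside, world axes, zero at the start; "moment": the same for the moment, N m; "opening": opening from 0.0 (shut) to 1.0 (fully open).
Only numpy, scipy, OpenCV 4.12 (cv2) and the standard library are available. Lean on these libraries where they do the work, as an engineer would, in place of code of your own. Each camera call takes 0.05 s, during which the arm holds its last target.

## Working session

There is one attempt and no reset: what is moved stays moved. The work goes in short steps, Python scripts to look and compute and a shell command to move; the robot and the scene stay as the last step left them, time stands still between calls to the robot, and variables do not carry over. Pictures are saved under pics/ and viewed, and the job is handed in when it is done.

```bash
mkdir -p pics; ls; cat > h.py <<'E'
import numpy as np, cv2
from plant import r
def snap(n,f):
    s=r.snapshot(n); cv2.imwrite('pics/'+f+'.png',s['img'][:,:,::-1])
    np.savez('pics/'+f+'.npz',**{k:s[k] for k in('img','range_z','mtx','camera_from_world')}); return s
E
python3 - <<'E'
from h import *
for n in('side','top'):
    s=snap(n,n+'0'); print(n,s['mtx'].round(1).tolist(),s['camera_from_world'].round(3).tolist())
print(r.get_state())
E
```

```text
pics
side [[471.8, 0.0, 253.8], [0.0, 471.8, 192.2], [0.0, 0.0, 1.0]] [[-0.996, -0.085, 0.009, 0.524], [-0.052, 0.525, -0.849, 0.1], [0.067, -0.847, -0.528, 1.381], [0.0, 0.0, 0.0, 1.0]]
top [[370.1, 0.0, 258.3], [0.0, 370.1, 188.8], [0.0, 0.0, 1.0]] [[-0.027, -1.0, 0.006, 0.023], [-0.992, 0.026, -0.126, 0.543], [0.126, -0.009, -0.992, 1.179], [0.0, 0.0, 0.0, 1.0]]
{'clock': 0.1, 'q': array([ 1.15376812,  0.68987304, -0.19454329,  1.56624746,  0.15731366,
        0.90251492, -0.21512467]), 'qd': array([-5.64806384e-04, -1.46264659e-03,  3.03806237e-06, -1.62661418e-03,
       -3.78583433e-04,  2.56787846e-04,  5.09231118e-04]), 'joint_torque': array([-2.73695507e-03, -5.28492343e+01, -1.27161764e+00, -1.53834987e+01,
       -5.25998615e-02,  1.97361907e-03,  7.48627622e-05]), 'tool_pos': array([ 0.27203651, -0.56205195,  0.23800575]), 'eef_rot': array([-0.59884815,  0.37608747, -0.37505661,  0.59939274]), 'contact_force': array([-0.45394632,  0.25376562, -0.21286102]), 'moment': array([ 0.02228058, -0.00418499,  0.00962884]), 'opening': 0.9976814531530521}
```

View pics/side0.png

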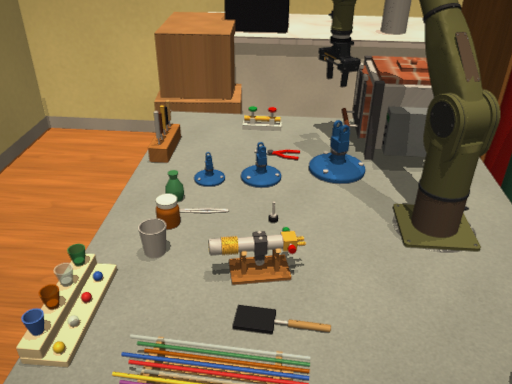

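View pics/top0.png

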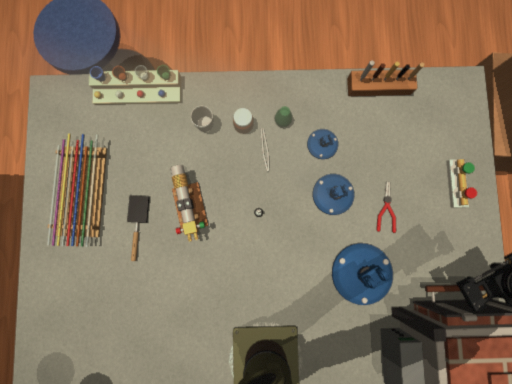

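The side view shows the torch on its stand around (260,250), nozzle to the left, which is away from the robot. The three bases are at (209,172), (261,170) and (337,160). In the top view the torch is near (185,200) and the middle base near (333,194).

```bash
cat >> h.py <<'E'
def cloud(s):
    K=s['mtx'];T=np.linalg.inv(s['camera_from_world']);z=s['range_z']
    v,u=np.mgrid[:z.shape[0],:z.shape[1]]
    c=np.stack([(u-K[0,2])/K[0,0]*z,(v-K[1,2])/K[1,1]*z,z],-1)
    return c@T[:3,:3].T+T[:3,3]
def ray(s,u,v,zp):
    K=s['mtx'];T=np.linalg.inv(s['camera_from_world'])
    d=T[:3,:3]@np.array([(u-K[0,2])/K[0,0],(v-K[1,2])/K[1,1],1]);o=T[:3,3]
    return o+d*(zp-o[2])/d[2]
def crop(s,u0,v0,w,h,k,f):
    cv2.imwrite('pics/'+f+'.png',cv2.resize(np.ascontiguousarray(s['img'][v0:v0+h,u0:u0+w,::-1]),None,fx=k,fy=k,interpolation=cv2.INTER_CUBIC))
def load(f): return dict(np.load('pics/'+f+'.npz'))
E
python3 - <<'E'
from h import *
st=load('top0');ss=load('side0')
crop(st,290,150,90,90,6,'t_base');crop(st,150,150,80,100,6,'t_torch')
crop(ss,230,130,80,65,8,'s_base');crop(ss,195,215,120,80,6,'s_torch')
for nm,s,box in(('top',st,(305,165,360,222)),('side',ss,(236,135,286,190))):
    hsv=cv2.cvtColor(s['img'],cv2.COLOR_RGB2HSV);u0,v0,u1,v1=box
    m=np.zeros(hsv.shape[:2],bool);m[v0:v1,u0:u1]=True
    m&=(abs(hsv[...,0].astype(int)-107)<14)&(hsv[...,1]>120)
    P=cloud(s)[m]; print(nm,m.sum(),'z hist',np.histogram(P[:,2],bins=np.arange(0,.15,.01))[0])
    f=P[(P[:,2]>.015)&(P[:,2]<.032)]; print(' foot z med',np.median(f[:,2]),'bbox',f.min(0),f.max(0)); 
    c,rad=cv2.minEnclosingCircle(f[:,:2].astype(np.float32)); print(' foot circle',c,rad)
    y=P[P[:,2]>.08]; print(' yoke',y.min(0),y.max(0),np.median(y,0))
E
```

```text
top 224 z hist [  2 102  90   1   0   0   0   0  14   5   0   0   9   0]
 foot z med 0.02020218847761368 bbox [ 0.46216456 -0.29900974  0.0151178 ] [ 0.52602914 -0.18478851  0.03098413]
 foot circle (0.49983328580856323, -0.24189913272857666) 0.05877307802438736
 yoke [ 0.39014563 -0.25701246  0.0836402 ] [0.53233319 0.01926003 1.23774329] [ 0.51821609 -0.24361594  0.09007283]
side 810 z hist [ 79 339 181  27  18   5  24  23  29  25  32  14  13   0]
 foot z med 0.019641947514957958 bbox [ 0.46028378 -0.29008433  0.01509441] [ 0.58644801 -0.17088194  0.03197272]
 foot circle (0.5232693552970886, -0.23034942150115967) 0.06501200795173645
 yoke [ 0.43474586 -0.25855677  0.08030176] [0.53735558 1.16116053 0.80982215] [ 0.52229872 -0.22498416  0.100967  ]
```

```bash
cd pics; python3 -c "
import cv2,numpy as np
a=[cv2.imread(f+'.png') for f in('t_base','s_base')];b=[cv2.imread(f+'.png') for f in('t_torch','s_torch')]
def cat(l):
    H=max(i.shape[0] for i in l);o=np.hstack([cv2.copyMakeBorder(i,0,H-i.shape[0],0,0,0) for i in l]);k=min(1,800/o.shape[1],600/o.shape[0]);print(k,[i.shape for i in l]);return cv2.resize(o,None,fx=k,fy=k)
cv2.imwrite('c1.png',cat(a));cv2.imwrite('c2.png',cat(b))"
```

```text
0.6779661016949152 [(540, 540, 3), (520, 640, 3)]
0.6666666666666666 [(600, 480, 3), (480, 720, 3)]
```

View pics/c1.png

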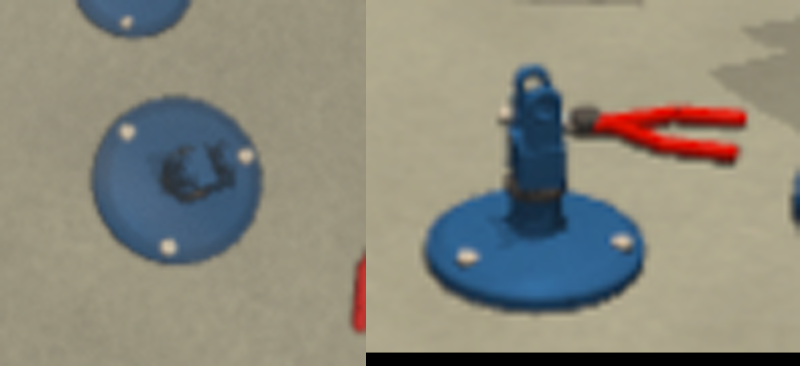

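View pics/c2.png

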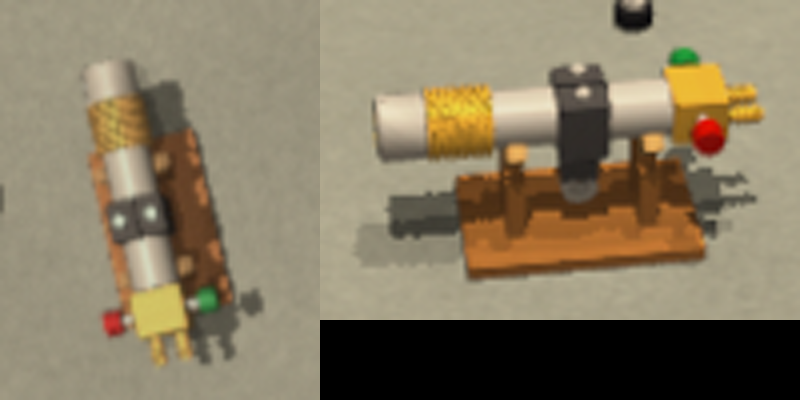

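```bash
cat > m.py <<'E'
from h import *
def circ(p):
    A=np.c_[2*p,np.ones(len(p))];x=np.linalg.lstsq(A,(p**2).sum(1),rcond=None)[0];return x[:2],np.sqrt(x[2]+x[:2]@x[:2])
st=load('top0');ss=load('side0')
for s in(st,ss): print('cam',np.linalg.inv(s['camera_from_world'])[:3,3].round(3))
for nm,s,box in(('top',st,(305,165,360,222)),('side',ss,(236,135,286,190))):
    hsv=cv2.cvtColor(s['img'],cv2.COLOR_RGB2HSV);u0,v0,u1,v1=box
    m=np.zeros(hsv.shape[:2],np.uint8);m[v0:v1,u0:u1]=1
    m&=((abs(hsv[...,0].astype(int)-107)<16)&(hsv[...,1]>90)).astype(np.uint8)
    n,l,stt,_=cv2.connectedComponentsWithStats(m);k=1+stt[1:,4].argmax();m=(l==k).astype(np.uint8)
    c=cv2.findContours(m,0,1)[0][0][:,0]
    h=cv2.convexHull(c)[:,0] if nm=='top' else c
    p=np.array([ray(s,u,v,.012)[:2] for u,v in h])
    if nm=='side':
        k=h[:,1]>167;  p=p[k]
    cc,R=circ(p);res=np.hypot(*(p-cc).T)-R
    for _ in range(5):
        q=p[abs(res)<.006];cc,R=circ(q);res=np.hypot(*(p-cc).T)-R
    print(nm,'foot',cc.round(4),R.round(4),len(q),len(p),stt[l[m>0][0]] )
P=cloud(st);print('bench z top',np.median(P[230:300,230:300,2]),'side',np.median(cloud(ss)[300:320,350:400,2]))
# white screws
for nm,s,pts in(('top',st,[(290+127/4.067,150+131/4.067),(290+246/4.067,150+157/4.067),(290+168/4.067,150+247/4.067)]),('side',ss,[(230+(467-366)/5.424,130+257/5.424),(230+(622-366)/5.424,130+242/5.424)])):
    for u,v in pts: print(nm,(round(u,1),round(v,1)),ray(s,u-.4,v-.4,.026)[:2].round(4))
# torch: white barrel mask & collar
for nm,s,box in(('top',st,(160,155,215,245)),('side',ss,(200,220,310,285))):
    u0,v0,u1,v1=box;C=cloud(s)[v0:v1,u0:u1].reshape(-1,3);I=s['img'][v0:v1,u0:u1].reshape(-1,3).astype(int)
    for name,mk in(('dark',(I.max(1)<75)&(np.ptp(I,1)<20)),('white',(I.min(1)>120)&(np.ptp(I,1)<40))):
        k=mk&(C[:,2]>.07)&(C[:,2]<.14)
        Q=C[k];print(nm,name,len(Q),np.median(Q,0).round(4),Q.min(0).round(3),Q.max(0).round(3))
    k=(C[:,2]>.095)&(C[:,2]<.13);Q=C[k];mu=Q.mean(0);w,V=np.linalg.eigh(np.cov((Q-mu)[:,:2].T));print(nm,'axis',V[:,1],np.degrees(np.arctan2(V[1,1],V[0,1])),mu,np.sqrt(w))
E
python3 m.py
```

```text
cam [0.39  0.019 1.238]
cam [0.435 1.161 0.81 ]
top foot [ 0.5214 -0.2404] 0.0657 24 24 [ 314  175   39   39 1062]
side foot [ 0.5221 -0.2279] 0.0689 64 64 [241 142  40  45 844]
bench z top 7.40519639907955e-05 side -0.001315993239514035
top (321.2, 182.2) [ 0.5621 -0.1992]
top (350.5, 188.6) [ 0.5383 -0.295 ]
top (331.3, 210.7) [ 0.4668 -0.2278]
side (248.6, 177.4) [ 0.5612 -0.1898]
side (277.2, 174.6) [ 0.4676 -0.2178]
top dark 31 [0.4894 0.218  0.1077] [0.475 0.214 0.08 ] [0.51  0.249 0.115]
top white 301 [0.5176 0.2436 0.1071] [0.414 0.194 0.091] [0.615 0.281 0.117]
top axis [-0.97680447 -0.2141332 ] -167.63532078348553 [0.50220352 0.23826065 0.1063235 ] [0.01454298 0.06447922]
side dark 169 [0.4896 0.2609 0.0903] [0.473 0.232 0.07 ] [0.506 0.266 0.112]
side white 139 [0.5217 0.2576 0.0973] [0.437 0.226 0.075] [0.613 0.286 0.115]
side axis [-0.97263014 -0.23235879] -166.56401667465056 [0.50323276 0.24929986 0.10398784] [0.01369039 0.0640928 ]
```

```bash
python3 - <<'E'
from h import *
st=load('top0');ss=load('side0');Pt=cloud(st);Ps=cloud(ss)
def med(P,x,y,w=.02):
    k=(abs(P[...,0]-x)<w)&(abs(P[...,1]-y)<w)&(abs(P[...,2])<.03);Q=P[k];return k.sum(),np.median(Q[:,2]).round(4),Q[:,2].std().round(4)
for x,y in((.42,-.2),(.62,-.25),(.52,-.13),(.45,-.35),(.6,.1),(.4,.1),(.52,.35),(.4,.3),(.3,0)): print(x,y,'top',med(Pt,x,y),'side',med(Ps,x,y))
crop(ss,140,175,100,75,8,'s_x');crop(ss,225,295,112,45,7,'s_pad');crop(st,230,100,50,80,7,'t_x');crop(st,120,185,45,80,7,'t_pad')
E
cd pics; python3 -c "
import cv2,numpy as np
a=[cv2.imread(f+'.png') for f in('s_pad','t_pad')]
H=max(i.shape[0] for i in a);o=np.hstack([cv2.copyMakeBorder(i,0,H-i.shape[0],0,0,0) for i in a]);print(o.shape);cv2.imwrite('c3.png',cv2.resize(o,None,fx=.7,fy=.7))"
```

```text
0.42 -0.2 top (np.int64(143), np.float64(-0.0001), np.float64(0.0024)) side (np.int64(77), np.float64(-0.0024), np.float64(0.0017))
0.62 -0.25 top (np.int64(137), np.float64(-0.0003), np.float64(0.0023)) side (np.int64(63), np.float64(-0.0022), np.float64(0.0021))
0.52 -0.13 top (np.int64(138), np.float64(-0.0002), np.float64(0.0025)) side (np.int64(82), np.float64(-0.0025), np.float64(0.0016))
0.45 -0.35 top (np.int64(143), np.float64(-0.0003), np.float64(0.0025)) side (np.int64(59), np.float64(-0.0025), np.float64(0.0021))
0.6 0.1 top (np.int64(135), np.float64(0.0), np.float64(0.0022)) side (np.int64(78), np.float64(-0.0014), np.float64(0.0015))
0.4 0.1 top (np.int64(144), np.float64(-0.0002), np.float64(0.0024)) side (np.int64(8), np.float64(-0.0008), np.float64(0.0026))
0.52 0.35 top (np.int64(143), np.float64(0.0007), np.float64(0.0022)) side (np.int64(174), np.float64(-0.001), np.float64(0.0015))
0.4 0.3 top (np.int64(136), np.float64(-0.0001), np.float64(0.0022)) side (np.int64(190), np.float64(-0.0013), np.float64(0.0016))
0.3 0 top (np.int64(146), np.float64(0.0002), np.float64(0.0026)) side (np.int64(105), np.float64(-0.0016), np.float64(0.0018))
(560, 1099, 3)
```

View pics/c3.png

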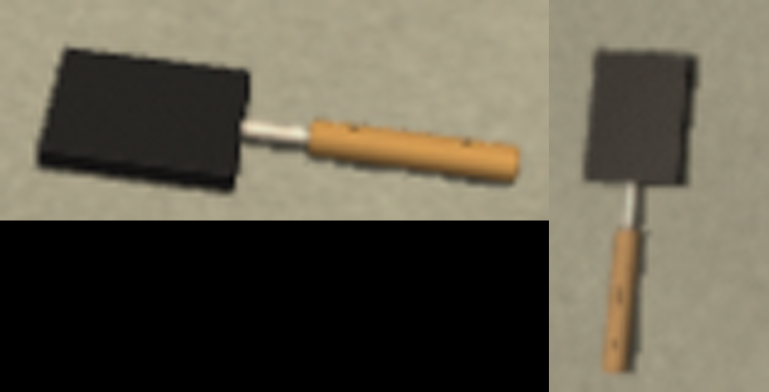

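```bash
python3 - <<'E'
from h import *
st=load('top0');ss=load('side0')
a=ray(st,150+119/4-.4,150+220/4-.4,.114);b=ray(st,150+151/4-.4,150+213/4-.4,.114);print('collar screws top',a,b,(a+b)/2,np.hypot(*(a-b)[:2]),np.degrees(np.arctan2(*(a-b)[1::-1]))-90)
# side: screws at (575,68),(583,92)? crop scale 4 offset 320
for u,v in((578,68),(583,92)): print('side',ray(ss,195+(u-320)/4-.4,215+v/4-.4,.114))
# barrel axis top: white+fins columns per row
K=st['mtx']
hsv=cv2.cvtColor(st['img'],cv2.COLOR_RGB2HSV)
I=st['img'].astype(int);C=cloud(st)
pts=[]
for v in range(164,226):
    us=[u for u in range(165,205) if .088<C[v,u,2]<.13]
    if len(us)>6: pts.append((v,us[0],us[-1]));
p=np.array(pts);print(p[::4].tolist())
E
```

```text
collar screws top [0.49074031 0.25048331 0.114     ] [0.49544785 0.22617724 0.114     ] [0.49309408 0.23833027 0.114     ] 0.02475774613403271 10.961200290846378
side [0.49492471 0.2268661  0.114     ]
side [0.49009011 0.25076065 0.114     ]
[[165, 175, 182], [169, 171, 183], [173, 172, 184], [177, 172, 186], [181, 173, 187], [185, 174, 188], [189, 176, 187], [193, 177, 188], [197, 178, 189], [201, 176, 191], [205, 177, 192], [209, 178, 192], [213, 181, 193], [217, 182, 193], [221, 183, 203], [225, 183, 204]]
```

```bash
python3 - <<'E'
from h import *
st=load('top0');ss=load('side0')
def g(s,u0,v0,w,h,k):
    i=s['img'][v0:v0+h,u0:u0+w,::-1].astype(float);i=np.clip(255*(i/255)**.6,0,255).astype(np.uint8);return cv2.resize(i,None,fx=k,fy=k,interpolation=cv2.INTER_CUBIC)
a=g(st,322,180,30,25,14);b=g(ss,245,138,30,42,9);H=max(a.shape[0],b.shape[0])
cv2.imwrite('pics/c4.png',np.hstack([cv2.copyMakeBorder(i,0,H-i.shape[0],0,0,0) for i in(a,b)]))
C=cloud(st)[180:205,322:352];
print((C[6:17,6:24,2]*1000).astype(int))
E
```

```text
[[  28   18   25   20   31   23   25   56   57   55   87   83   89   93
   108  118  127  125]
 [  19   23   26   23   21   57   55   85   88   84   88   89   92   93
   104  111  124  127]
 [  21   23   23   23   85   89  120  120  118   89   88   90   88   84
    93  107  111  124]
 [  17   23   22   87   94  105  120  121  126  125   85   86   89   82
    95  105  109  123]
 [  24   26   71   82   90  101  110  130  125  126   88   87   84   90
    89  100  110  122]
 [  20   23   62   77   87 1237  113  110  129  127  125   83   87   89
    91   96  106  114]
 [  22   22   53   73   87   93  102  101  126  123  126   90   89   90
    88   90  104  108]
 [  24   26   39   65   82   88  103  107  125  127  122   87   87   90
    86   86   89   88]
 [  22   20   37   62   74   84   98  108  122  127 1237   86   90   89
    87   86   20   21]
 [  26   27   36   51   69   83   92  104  119  114   85   89   83   75
    20   27   24   18]
 [  22   23   21   32   67   75   89   88   88   89   82   61   57 1237
    18   25   23   23]]
```

View pics/c4.png

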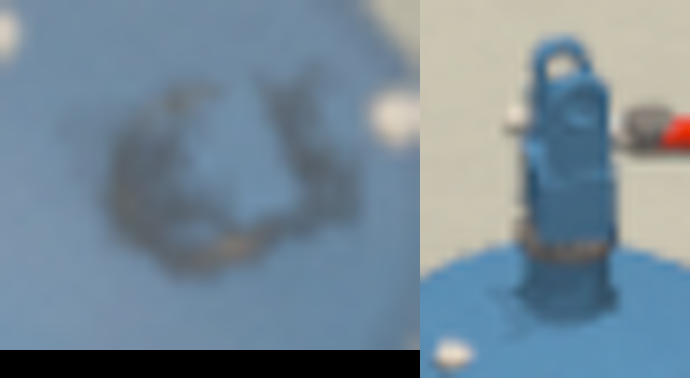

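```bash
python3 - <<'E'
from h import *
st=load('top0');ss=load('side0')
for nm,s,b in(('top',st,(322,180,352,210)),('side',ss,(240,138,282,180))):
    u0,v0,u1,v1=b;C=cloud(s)[v0:v1,u0:u1].reshape(-1,3)
    k=(C[:,2]>.095)&(C[:,2]<.135);Q=C[k]
    o=np.array([.5224,-.2407]);th=np.radians(0)
    print(nm,len(Q));
    q=np.c_[(Q[:,:2]-o)*1000,Q[:,2]*1000].round(0).astype(int);print(q[np.argsort(q[:,1])].tolist())
    f=C[(C[:,2]>.083)&(C[:,2]<.094)];f=f[np.hypot(*(f[:,:2]-o).T)<.04];print('floor mean',len(f),f.mean(0)-[*o,0])
E
```

```text
top 72
[[-4, -22, 98], [-4, -20, 121], [1, -19, 127], [4, -19, 128], [-2, -19, 126], [5, -16, 125], [11, -16, 127], [8, -16, 126], [-6, -16, 109], [2, -16, 126], [-4, -16, 124], [-2, -15, 127], [-3, -15, 114], [4, -14, 109], [11, -14, 125], [7, -14, 111], [-5, -14, 104], [-2, -14, 106], [5, -13, 125], [2, -13, 124], [-1, -13, 123], [0, -13, 111], [2, -13, 101], [-1, -13, 97], [8, -13, 128], [14, -13, 127], [4, -12, 106], [15, -12, 122], [8, -11, 124], [6, -11, 95], [7, -11, 108], [10, -11, 111], [15, -10, 117], [11, -10, 127], [11, -9, 104], [12, -9, 118], [13, -8, 109], [-10, 8, 123], [-4, 9, 126], [-7, 9, 127], [-15, 10, 115], [2, 11, 125], [-7, 11, 124], [-1, 12, 127], [-4, 12, 127], [-10, 12, 127], [6, 13, 118], [-4, 13, 102], [-13, 13, 128], [-14, 14, 105], [-1, 14, 125], [-15, 14, 120], [-8, 14, 107], [-7, 15, 126], [-10, 15, 125], [2, 15, 127], [-11, 15, 109], [-10, 15, 98], [-13, 15, 123], [-2, 15, 111], [6, 16, 121], [-4, 16, 130], [-4, 16, 102], [-7, 16, 103], [3, 17, 122], [1, 17, 110], [-2, 18, 113], [6, 19, 121], [5, 19, 106], [2, 19, 102], [-1, 19, 130], [3, 20, 121]]
f
[... 742 characters left out ...]
-6, 12, 109], [-6, 12, 101], [4, 13, 120], [7, 13, 116], [-6, 13, 120], [-6, 13, 98], [-9, 14, 110], [-9, 14, 121], [-10, 15, 107], [-6, 15, 106], [-3, 15, 96], [-10, 16, 100], [-13, 16, 100], [-13, 16, 104], [-3, 16, 125], [0, 16, 118], [0, 16, 95], [7, 18, 107], [0, 18, 122], [-10, 18, 116], [-10, 18, 105], [3, 18, 104], [3, 18, 111], [3, 19, 108], [0, 19, 108], [-3, 19, 123], [6, 21, 101], [-13, 21, 110], [-3, 21, 106], [0, 21, 106], [0, 22, 103], [-10, 22, 100], [-7, 22, 99], [6, 23, 117], [3, 23, 121], [-4, 23, 103], [-1, 23, 96], [3, 24, 118], [3, 25, 104], [6, 26, 115], [6, 26, 108], [3, 26, 101], [6, 27, 101], [3, 27, 97], [6, 31, 99]]
floor mean 39 [0.0035929  0.00997935 0.08756439]
```

```bash
python3 - <<'E'
from h import *
st=load('top0');o=np.array([.5224,-.2407])
C=cloud(st)[180:210,322:352].reshape(-1,3);Q=C[(C[:,2]>.098)&(C[:,2]<.135)];q=np.c_[(Q[:,:2]-o)*1000,Q[:,2]*1000]
A=q[q[:,1]>0];B=q[q[:,1]<0]
for n,e in(('A top',A[A[:,2]>119]),('B top',B[B[:,2]>119]),('A outer',A[A[:,2]<114]),('B inner',B[B[:,2]<115])):
    vx,vy,x0,y0=cv2.fitLine(e[:,:2].astype(np.float32),cv2.DIST_HUBER,0,.5,.01).ravel();c=(e[:,:2].max(0)+e[:,:2].min(0))/2
    print(n,len(e),'yaw',np.degrees(np.arctan(vy/vx)).round(1),'mean',e[:,:2].mean(0).round(1))
th=np.radians(16.5);R=np.array([[np.cos(th),np.sin(th)],[-np.sin(th),np.cos(th)]])
for n,e in(('A top',A[A[:,2]>119]),('B top',B[B[:,2]>119]),('A outer',A[A[:,2]<114]),('B inner',B[B[:,2]<115])):
    w=e[:,:2]@R.T;print(n,'local mean',w.mean(0).round(1),'min',w.min(0).round(1),'max',w.max(0).round(1))
s=r.get_state();from scipy.spatial.transform import Rotation as Ro
print(Ro.from_quat(s['eef_rot']).as_matrix().round(3))
E
```

```text
A top 21 yaw 10.4 mean [-3.9 13.9]
B top 19 yaw 18.6 mean [  4.7 -14.9]
A outer 12 yaw 15.4 mean [-4.4 15.9]
B inner 13 yaw 21.1 mean [  3.2 -12.7]
A top local mean [ 0.2 14.4] min [-10.6   9.4] max [11.4 18.2]
B top local mean [  0.3 -15.6] min [ -9.5 -19. ] max [ 10.6 -12.4]
A outer local mean [ 0.3 16.5] min [-9.1 13.3] max [10.3 18. ]
B inner local mean [ -0.5 -13.1] min [-10.  -14.8] max [ 10.4 -11.8]
[[ 0.436 -0.001  0.9  ]
 [-0.9    0.001  0.436]
 [-0.002 -1.    -0.   ]]
```

```bash
python3 -m inch '[[-12,-10,10,0,0,0],[-26,-10,22.8,0,0,0],[-26,-10,22.8,0,0,0],[-26,-10,22.8,0,0,0],[-26,0,22.8,0,0,0],[-26,0,22.8,0,0,0],[-26,0,22.8,0,0,0],[-26,0,22.8,0,0,0],[-26,0,22.8,0,0,0],[-26,0,22.8,0,0,0],[-26,0,22.8,0,0,0],[-26,0,22.8,0,0,0]]' 88
```

```text
clock: 1.1
tool_pos: [0.3771, -0.1791, 0.2786]
eef_rot: [0.599, -0.376, 0.376, -0.599]
contact_force: [0.3, 0.2, 0.4]
opening: 0.996
```

```bash
python3 -m inch '[[-29,0,25.5,0,0,0],[-29,0,25.5,0,0,0],[-29,0,25.5,0,0,0],[-29,0,25.5,0,0,0],[-29,0,25.5,0,0,0],[-29,0,25.5,0,0,0],[-29,0,25.5,0,0,0],[-29,0,25.5,0,0,0],[-29,0,25.5,0,0,0],[-29,0,25.5,0,0,0],[-29,0,25.5,0,0,0],[0,0,0,0,0.065,0]]'; python3 -m inch '[[0,0,0,0,0.065,0],[0,0,0,0,0.065,0],[0,0,0,0,0.064,0],[0,0,0,0,0,0],[0,0,0,0,0,0]]'
cat >> h.py <<'E'
from scipy.spatial.transform import Rotation as Ro
def to(p,yawx):
    s=r.get_state();R=Ro.from_quat(s['eef_rot']).as_matrix();d=R.T@(np.array(p)-s['tool_pos'])*1000
    T=np.array([[-np.cos(yawx+np.pi/2),0,np.cos(yawx)],[-np.sin(yawx+np.pi/2),0,np.sin(yawx)],[0,-1,0]])
    print('t',s['clock'],'pos',s['tool_pos'].round(4),'shift',d.round(1),'turn',Ro.from_matrix(R.T@T).as_rotvec().round(4),'F',s['contact_force'].round(1),'M',s['moment'].round(2),'op',s['opening'])
E
python3 - <<'E'
from h import *
to([.493,.2383,.071],np.radians(11)); snap('top','t1');snap('side','s1')
E
```

```text
clock: 2.1
tool_pos: [0.491, 0.2385, 0.2786]
eef_rot: [-0.586, 0.393, -0.391, 0.591]
contact_force: [-0.1, 1.0, -0.3]
opening: 0.997
clock: 2.52
tool_pos: [0.4905, 0.2286, 0.2784]
eef_rot: [0.546, -0.449, 0.449, -0.546]
contact_force: [0.2, -0.1, 0.3]
opening: 1.001
t 2.5167 pos [0.4905 0.2286 0.2784] shift [ -9.2 207.4   4.5] turn [0.0006 0.0017 0.0005] F [ 0.2 -0.1  0.3] M [-0.02 -0.01 -0.03] op 1.000886084004734
```

View pics/s1.png

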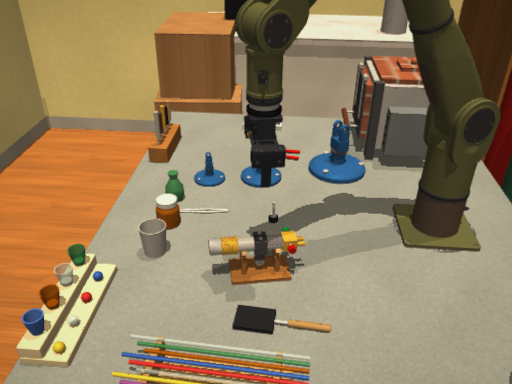

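The gripper hangs above the torch, with fingers at about (265,180) and the collar at (260,243). I'll centre it and come down partway.

```bash
python3 -m inch '[[-9.2,20,4.5,0,0,0],[0,30,0,0,0,0],[0,30,0,0,0,0],[0,30,0,0,0,0],[0,25,0,0,0,0],[0,12,0,0,0,0],[0,0,0,0,0,0],[0,0,0,0,0,0]]'
python3 - <<'E'
from h import *
to([.493,.2383,.071],np.radians(11)); t=snap('top','t2');s=snap('side','s2')
crop(s,195,170,120,110,5,'c5')
E
```

```text
clock: 3.28
tool_pos: [0.4932, 0.2384, 0.1314]
eef_rot: [0.546, -0.45, 0.449, -0.545]
contact_force: [0.5, 0.3, -0.1]
opening: 0.998
t 3.2833 pos [0.4932 0.2384 0.1314] shift [ 0.1 60.4 -0.2] turn [0.001  0.0004 0.0002] F [ 0.5  0.3 -0.1] M [ 0.09 -0.03  0.05] op 0.9978188054497567
```

View pics/c5.png

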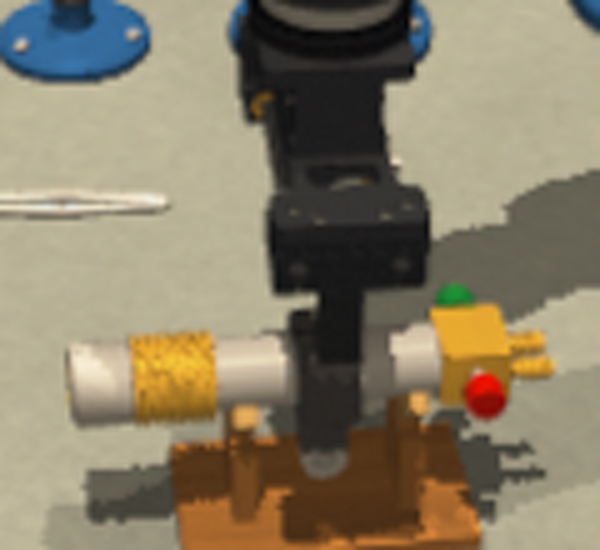

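```bash
python3 -m inch '[[0,15,0,0,0,0],[0,15,0,0,0,0],[0,15,0,0,0,0],[0,10,0,0,0,0],[0,5,0,0,0,0],[0,0,0,0,0,0]]'
python3 -m inch '[[0,0,0,0,0,0],[0,0,0,0,0,0],[0,0,0,0,0,0],[0,0,0,0,0,0],[0,0,0,0,0,0],[0,0,0,0,0,0]]' 40 15
python3 -m inch '[[0,0,0,0,0,0],[0,0,0,0,0,0],[0,0,0,0,0,0]]' 30 40
python3 - <<'E'
from h import *
to([.493,.2383,.071],np.radians(11)); snap('top','t3');s=snap('side','s3')
crop(s,195,170,120,110,5,'c6')
E
```

```text
clock: 3.88
tool_pos: [0.4934, 0.2385, 0.0715]
eef_rot: [0.546, -0.45, 0.45, -0.545]
contact_force: [-0.3, -0.8, 0.5]
opening: 1.0
clock: 4.38
tool_pos: [0.4935, 0.2386, 0.072]
eef_rot: [-0.545, 0.45, -0.45, 0.546]
contact_force: [-0.2, -0.5, 0.7]
opening: 0.569
clock: 4.63
tool_pos: [0.4934, 0.2389, 0.0719]
eef_rot: [-0.546, 0.45, -0.45, 0.546]
contact_force: [-0.8, -0.2, 2.0]
opening: 0.501
t 4.6333 pos [0.4934 0.2389 0.0719] shift [ 0.5  0.9 -0.5] turn [-0.0004  0.0007 -0.0003] F [-0.8 -0.2  2. ] M [0.16 0.07 0.16] op 0.5008015261866972
```

View pics/c6.png

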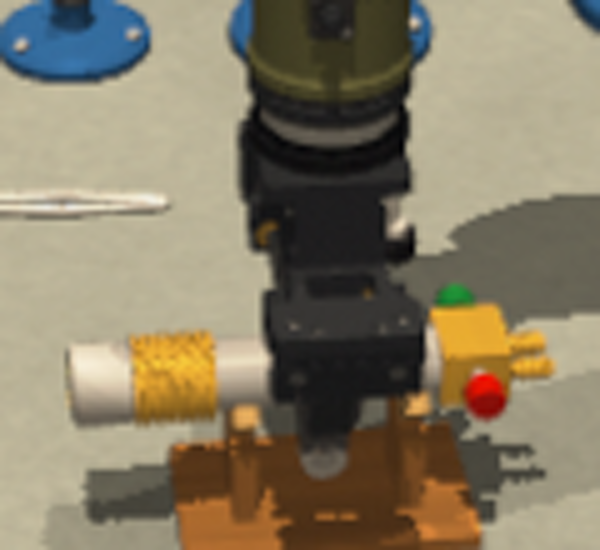

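The fingers have closed on the collar at 44 mm and the torch hasn't shifted. Next is a slow lift.

```bash
python3 -m inch '[[0,-2,0,0,0,0],[0,-4,0,0,0,0],[0,-6,0,0,0,0],[0,-8,0,0,0,0],[0,-10,0,0,0,0],[0,-10,0,0,0,0],[0,0,0,0,0,0],[0,0,0,0,0,0]]' 30 55
python3 - <<'E'
from h import *
to([.493,.2383,.071],np.radians(11)); t=snap('top','t4');s=snap('side','s4')
crop(s,195,160,120,110,5,'c7')
E
```

```text
clock: 5.4
tool_pos: [0.494, 0.2388, 0.1127]
eef_rot: [-0.545, 0.45, -0.45, 0.546]
contact_force: [-0.3, -0.2, -5.8]
opening: 0.493
t 5.4 pos [0.494  0.2388 0.1127] shift [ 0.3 41.7 -1.1] turn [-0.002  -0.0003 -0.0006] F [-0.3 -0.2 -5.8] M [ 0.02 -0.    0.03] op 0.4927806404526779
```

View pics/c7.png

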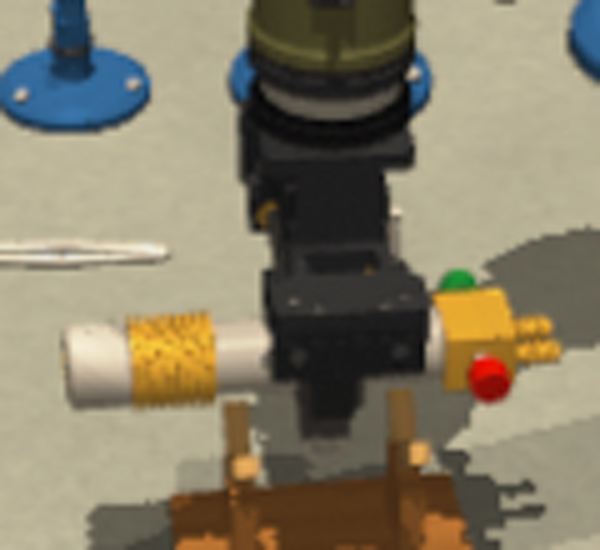

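```bash
python3 -m inch '[[0,-8,0,0,0,0],[0,-14,0,0,0,0],[3,-18,0,0,0,0],[6,-20,-1,0,0,0],[10,-20,-1.6,0,0,0],[16,-18,-2,0,0,0],[20,-12,-3,0,0,0],[24,-7,-3.2,0,0,0],[26,-3,-3.5,0,0,0],[28,0,-3.7,0,0,0],[28,0,-3.7,0,0,0],[28,0,-3.7,0,0,0]]'
python3 -m inch '[[28,0,-3.7,0,0,0],[28,0,-3.7,0,0,0],[28,0,-3.7,0,0,0],[28,0,-3.7,0,0,0],[28,0,-3.7,0,0,0],[28,0,-3.7,0,0,0],[27,0,-3.7,0,0,0],[22,0,-3.5,0,0,0],[16,0,-2,0,0,0],[10,0,-1,0,0,0],[5,0,0,0,0,0],[0,0,0,0,0,0]]'
python3 -m inch '[[0,0,0,0,-0.02,0],[0,0,0,0,-0.03,0],[0,0,0,0,-0.03,0],[0,0,0,0,-0.016,0],[0,0,0,0,0,0],[0,0,0,0,0,0]]'
python3 - <<'E'
from h import *
to([.5226,-.241,.187],np.radians(16.5)); t=snap('top','t5');s=snap('side','s5')
crop(s,205,85,110,110,5,'c8')
E
```

```text
clock: 6.5
tool_pos: [0.5039, 0.0467, 0.232]
eef_rot: [0.546, -0.45, 0.45, -0.545]
contact_force: [0.3, -0.1, -5.2]
opening: 0.494
clock: 7.5
tool_pos: [0.5198, -0.2021, 0.2316]
eef_rot: [0.545, -0.45, 0.45, -0.545]
contact_force: [-0.3, 1.0, -5.9]
opening: 0.495
clock: 8.0
tool_pos: [0.52, -0.2012, 0.2317]
eef_rot: [-0.567, 0.423, -0.423, 0.567]
contact_force: [0.0, -0.9, -5.6]
opening: 0.494
t 8.0 pos [ 0.52   -0.2012  0.2317] shift [39.  44.7 -8.8] turn [-0.      0.0004 -0.0001] F [ 0.  -0.9 -5.6] M [0.08 0.03 0.02] op 0.4941135319266175
```

View pics/c8.png

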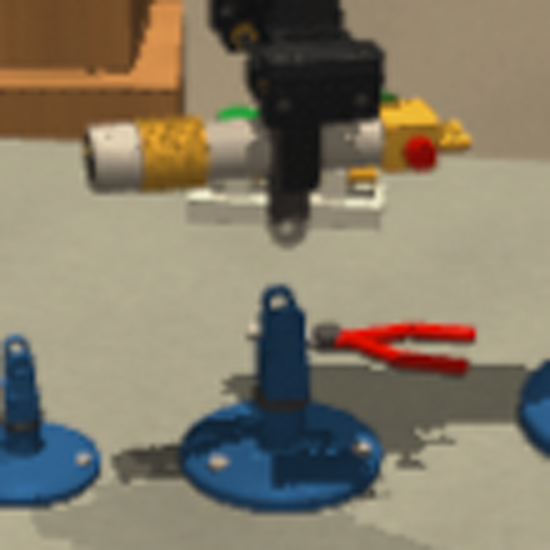

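View pics/t5.png

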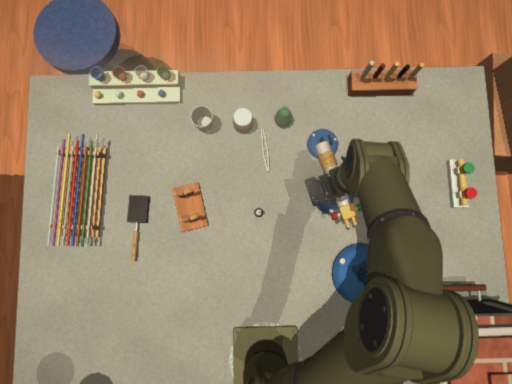

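```bash
python3 -m inch '[[6,0,-1.5,0,0,0],[10,4,-2.5,0,0,0],[11,7,-2.5,0,0,0],[7,9,-1.5,0,0,0],[4,8,-0.8,0,0,0],[1,6,0,0,0,0],[0,4,0,0,0,0],[0,0,0,0,0,0],[0,0,0,0,0,0],[0,0,0,0,0,0]]'
python3 - <<'E'
from h import *
to([.5226,-.241,.187],np.radians(16.5)); t=snap('top','t6');s=snap('side','s6')
crop(s,220,95,80,75,9,'c9');crop(t,300,130,75,90,8,'c10')
E
```

```text
clock: 8.93
tool_pos: [0.523, -0.2408, 0.194]
eef_rot: [-0.567, 0.423, -0.423, 0.567]
contact_force: [0.7, -0.1, -5.4]
opening: 0.498
t 8.9333 pos [ 0.523  -0.2408  0.194 ] shift [ 0.1  7.  -0.4] turn [-0.0007  0.0008  0.0001] F [ 0.7 -0.1 -5.4] M [-0.06 -0.05 -0.02] op 0.4978054608514061
```

```bash
cd pics; python3 -c "
import cv2,numpy as np
for f in('c9','c10'):
    i=cv2.imread(f+'.png');i=(255*(i/255.)**.6).astype(np.uint8);k=min(1,600/i.shape[0]);cv2.imwrite(f+'g.png',cv2.resize(i,None,fx=k,fy=k));print(k)"
```

```text
0.8888888888888888
0.8333333333333334
```

View pics/c9g.png

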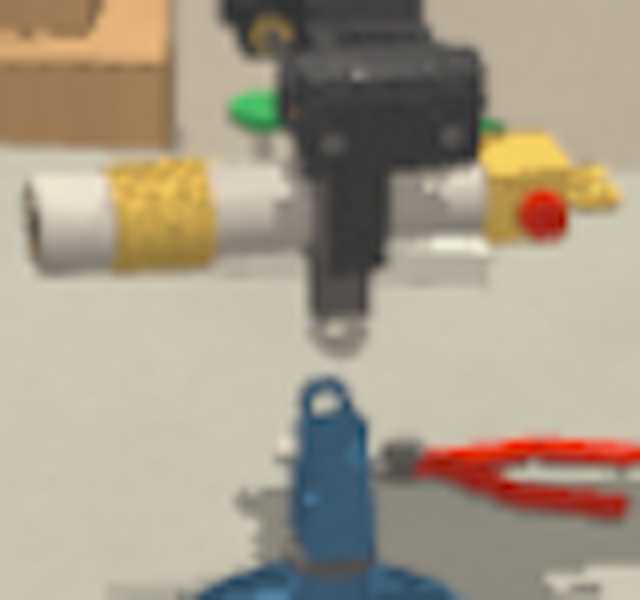

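View pics/c10g.png

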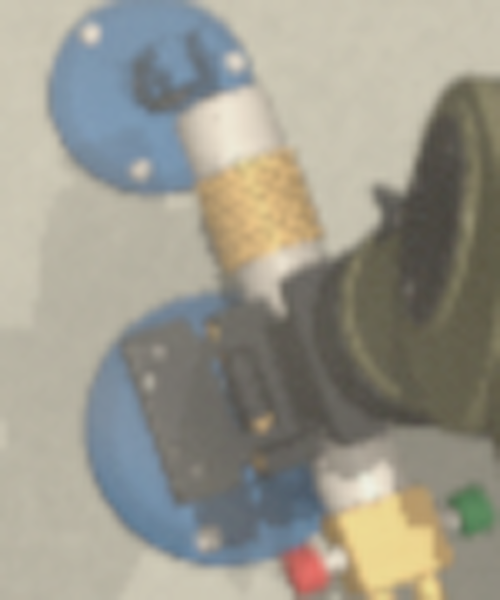

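```bash
cat >> h.py <<'E'
def proj(s,p):
    c=s['camera_from_world'][:3,:3]@np.array(p)+s['camera_from_world'][:3,3];return np.array([s['mtx'][0,0]*c[0]/c[2]+s['mtx'][0,2],s['mtx'][1,1]*c[1]/c[2]+s['mtx'][1,2]])
def loc(o,yaw,p): c,s_=np.cos(yaw),np.sin(yaw);return np.array([o[0]+c*p[0]-s_*p[1],o[1]+s_*p[0]+c*p[1],o[2]+p[2]])
E
python3 - <<'E'
from h import *
ss=load('side0');s6=load('s6');st=load('top0');t6=load('t6');yw=np.radians(16.5)
o=[.5226,-.241,.115]
for n,p in(('A hole outer',(0,19,0)),('B hole inner',(0,-11,0)),('B top',(0,-15,12)),('A right edge',(-12,19,0)),('A top',(0,15,12))):
    print(n,proj(ss,loc(o,yw,np.array(p)/1e3)).round(1))
s=r.get_state();t=[*s['tool_pos'][:2],s['tool_pos'][2]+.0181];print(t)
for n,p in(('lug hole +y face',(0,7,-55)),('lug bottom',(0,7,-67)),('lug left',(12,7,-50)),('lug right',(-12,7,-50)),('nozzle tip c',(126,0,0)),('nozzle tip top',(126,0,20.5)),('nozzle bot',(126,0,-20.5))):
    print(n,proj(s6,loc(t,yw,np.array(p)/1e3)).round(1))
i=s6['img'].astype(int)
for v in range(131,142): print(v,[int(x) for x in i[v,255:271].mean(1)])
hs=cv2.cvtColor(s6['img'],cv2.COLOR_RGB2HSV);
for v in range(140,166): print(v,[int(x) for x in hs[v,253:272,1]], )
E
```

```text
A hole outer [262.6 149.1]
B hole inner [260.7 145.1]
B top [260.5 141.3]
A right edge [266.2 148.8]
A top [262.4 145.2]
[np.float64(0.5230221543858634), np.float64(-0.2410557936751187), np.float64(0.21233291500310167)]
lug hole +y face [262.  135.7]
lug bottom [261.9 139.1]
lug left [258.4 134.6]
lug right [265.6 134. ]
nozzle tip c [222.7 122. ]
nozzle tip top [222.6 115.9]
nozzle bot [222.9 128. ]
131 [157, 158, 157, 94, 35, 36, 36, 37, 36, 36, 35, 109, 151, 160, 160, 160]
132 [157, 157, 156, 92, 35, 36, 37, 37, 37, 36, 36, 111, 151, 160, 159, 160]
133 [157, 157, 156, 97, 40, 35, 36, 37, 39, 39, 38, 110, 152, 160, 160, 161]
134 [157, 156, 155, 114, 60, 44, 55, 59, 59, 61, 68, 122, 154, 160, 161, 161]
135 [156, 157, 157, 129, 86, 73, 106, 107, 89, 84, 106, 148, 160, 160, 161, 161]
136 [155, 155, 157, 119, 92, 95, 130, 120, 87, 80, 88, 143, 160, 161, 161, 161]
137 [157, 158, 158, 134, 101, 82, 79, 80, 79, 84, 107, 147, 160, 161, 161, 161]
138 [158, 158, 157, 157, 128, 100, 87, 84, 85, 93, 133, 157, 160, 160, 160, 159]
139 [158, 159, 158, 158, 159, 134, 114, 105, 107, 126, 153, 160, 
[... 1764 characters left out ...]
5, 65, 175, 176, 175, 171, 171, 167, 169, 173, 174, 122, 25, 44, 46, 46, 46]
159 [47, 47, 23, 75, 173, 180, 174, 173, 175, 175, 175, 174, 173, 122, 24, 46, 43, 48, 48]
160 [46, 44, 23, 65, 162, 173, 175, 173, 171, 170, 174, 174, 170, 124, 25, 48, 46, 44, 43]
161 [44, 44, 45, 8, 139, 171, 170, 175, 171, 170, 174, 174, 174, 122, 22, 46, 43, 45, 45]
162 [44, 44, 46, 17, 108, 170, 170, 170, 177, 170, 174, 174, 173, 128, 25, 46, 46, 43, 43]
163 [44, 44, 46, 41, 9, 144, 174, 174, 170, 166, 167, 177, 170, 143, 31, 46, 48, 46, 43]
164 [33, 25, 13, 34, 9, 105, 156, 156, 155, 153, 155, 140, 140, 110, 17, 34, 43, 43, 43]
165 [56, 102, 131, 49, 34, 17, 68, 59, 56, 20, 14, 27, 14, 85, 83, 38, 19, 33, 35]
```

```bash
python3 - <<'E'
from h import *
yw=np.radians(16.5);o=[.5226,-.241,.115]
for f in('side0','s6'):
    s=load(f);i=s['img'].astype(int)
    print(f)
    for v in range(140,154): print(v,[int(x) for x in (i[v,253:271,0])])
for n,p in(('A right out',(-12,19,0)),('A right in',(-12,11,0)),('B left in',(12,-11,0)),('B left out',(12,-19,0)),('A left out',(12,19,0)),('B top out',(0,-19,12)),('A top out',(0,19,12)),('A top in',(0,11,12))):
    print(n,proj(s,loc(o,yw,np.array(p)/1e3)).round(2))
E
```

```text
side0
140 [172, 172, 172, 172, 171, 171, 172, 170, 169, 169, 171, 173, 173, 170, 170, 170, 171, 170]
141 [173, 173, 171, 170, 173, 164, 159, 154, 152, 159, 169, 173, 173, 171, 172, 173, 173, 172]
142 [172, 173, 172, 172, 163, 120, 98, 81, 69, 108, 153, 172, 173, 173, 173, 175, 174, 173]
143 [172, 172, 172, 172, 124, 64, 38, 50, 46, 38, 111, 161, 173, 173, 172, 172, 172, 171]
144 [170, 171, 171, 166, 99, 35, 79, 114, 99, 53, 77, 152, 171, 172, 172, 171, 171, 170]
145 [171, 172, 173, 154, 86, 27, 138, 160, 136, 76, 31, 135, 167, 172, 172, 173, 172, 170]
146 [174, 173, 172, 168, 98, 25, 97, 103, 76, 53, 40, 83, 143, 168, 170, 171, 171, 170]
147 [172, 172, 172, 145, 78, 25, 33, 40, 40, 33, 29, 31, 79, 150, 168, 168, 170, 168]
148 [170, 171, 172, 125, 58, 23, 30, 34, 29, 23, 24, 21, 30, 144, 168, 168, 166, 164]
149 [171, 173, 183, 136, 62, 23, 28, 27, 27, 27, 27, 23, 24, 147, 164, 155, 142, 137]
150 [173, 179, 211, 162, 74, 27, 26, 26, 31, 32, 29, 28, 24, 155, 142, 102, 93, 93]
151 [171, 161, 169, 130, 62, 28, 26, 26, 30, 37, 36, 29, 25, 157, 120, 80, 90, 90]
152 [171, 125, 93, 70, 38, 24
[... 870 characters left out ...]
, 173, 173, 126, 56, 21, 20, 21, 20, 21, 21, 21, 21, 145, 169, 169, 168, 166]
149 [173, 175, 185, 136, 61, 21, 20, 22, 21, 20, 21, 20, 21, 149, 166, 157, 144, 138]
150 [174, 181, 213, 163, 73, 21, 21, 21, 22, 22, 23, 26, 24, 155, 141, 97, 85, 86]
151 [172, 163, 171, 132, 62, 20, 19, 20, 21, 20, 24, 26, 25, 140, 103, 49, 50, 49]
152 [172, 126, 93, 69, 35, 19, 21, 22, 22, 21, 25, 26, 27, 83, 83, 54, 43, 45]
153 [172, 159, 130, 70, 21, 20, 22, 21, 22, 21, 21, 26, 22, 62, 84, 59, 38, 39]
A right out [266.22 148.76]
A right in [265.67 147.69]
B left in [257.15 145.37]
B left out [256.65 144.33]
A left out [259.06 149.37]
B top out [260.23 140.78]
A top out [262.71 145.76]
A top in [262.18 144.7 ]
```

```bash
python3 - <<'E'
from h import *
ss=load('side0');s6=load('s6');st=load('top0');t6=load('t6')
i=ss['img'].astype(int)
print('foot front bottom pred',proj(ss,[.5226-.005,-.241+.07,0]),'top front',proj(ss,[.5176,-.171,.024]),'back top',proj(ss,[.52,-.311,.024]))
for u in(250,258,261,264,270): print(u,[(v,*map(int,i[v,u])) for v in range(180,192)])
print('foot top view pred edges');
for n,p in(('+x',(.07,0,0)),('-x bottom',(-.07,0,0)),('+y bot',(0,.07,0)),('-y top',(0,-.07,.024)),('+x top',(.07,0,.024))): print(n,proj(st,np.array([.5226,-.241,0])+p).round(2))
j=st['img'].astype(int)
print('row193',[(u,int(j[193,u,0])) for u in list(range(309,318))+list(range(350,360))])
print('col332',[(v,int(j[v,332,0])) for v in list(range(170,179))+list(range(210,220))])
# nozzle in top now
yw=np.radians(16.5);s=r.get_state();t=[*s['tool_pos'][:2],s['tool_pos'][2]+.0181]
for n,p in(('tip top',(126,0,14)),('tip y+',(110,20.5,0)),('tip y-',(110,-20.5,0)),('coll',(0,0,22))): print(n,proj(t6,loc(t,yw,np.array(p)/1e3)).round(2))
k=t6['img'].astype(int)
for v in range(139,158,2): print(v,[(int(k[v,u,0]-k[v,u,2]),int(k[v,u,0])) for u in range(318,344)])
E
```

```text
foot front bottom pred [260.79811404 187.27576814] top front [260.91930792 181.02358522] back top [263.09042643 160.96829569]
250 [(180, 47, 97, 142), (181, 46, 96, 140), (182, 44, 93, 135), (183, 34, 72, 106), (184, 25, 51, 76), (185, 61, 71, 80), (186, 128, 126, 111), (187, 166, 159, 134), (188, 168, 161, 135), (189, 170, 163, 137), (190, 170, 164, 139), (191, 170, 165, 139)]
258 [(180, 48, 101, 147), (181, 49, 103, 152), (182, 51, 106, 155), (183, 51, 106, 155), (184, 47, 95, 139), (185, 32, 66, 97), (186, 27, 53, 77), (187, 93, 96, 93), (188, 171, 165, 140), (189, 173, 166, 141), (190, 174, 166, 141), (191, 171, 164, 139)]
261 [(180, 49, 103, 151), (181, 51, 106, 155), (182, 52, 110, 161), (183, 52, 109, 160), (184, 49, 101, 149), (185, 34, 72, 106), (186, 25, 55, 80), (187, 78, 84, 88), (188, 153, 147, 124), (189, 172, 165, 140), (190, 172, 165, 140), (191, 170, 163, 138)]
264 [(180, 49, 104, 151), (181, 51, 107, 156), (182, 51, 107, 157), (183, 50, 105, 154), (184, 44, 95, 138), (185, 32, 67, 100), (186, 25, 53, 78), (187, 94, 97, 96), (188, 174, 168, 141), (189, 175, 168, 142)
[... 3206 characters left out ...]
 (37, 203), (49, 207), (62, 201), (67, 187), (89, 198), (86, 179), (91, 174), (80, 149), (74, 152)]
155 [(-39, 75), (-12, 108), (25, 167), (26, 170), (-8, 115), (-46, 77), (-60, 74), (-59, 76), (-59, 73), (-53, 72), (-27, 85), (18, 120), (28, 143), (32, 150), (37, 152), (62, 176), (89, 195), (90, 177), (100, 191), (114, 209), (116, 204), (103, 181), (106, 183), (100, 174), (108, 184), (100, 174)]
157 [(-33, 70), (-31, 72), (-21, 82), (-21, 87), (-33, 71), (-40, 68), (-45, 68), (-49, 71), (-49, 71), (-47, 70), (-31, 77), (22, 106), (63, 137), (75, 144), (94, 166), (103, 178), (106, 183), (117, 201), (122, 213), (121, 215), (112, 197), (109, 189), (103, 177), (110, 187), (106, 183), (89, 154)]
```

The projected lug edges match the picture to about 0.3 px. The foot and ears match the yoke estimate to about 0.5 px, and the torch looks level. I'll descend slowly and watch the force.

```bash
python3 -m inch '[[1,2,0,0,0,0],[0,3,0,0,0,0],[0,3,0,0,0,0],[0,3,0,0,0,0],[0,3,0,0,0,0],[0,3,0,0,0,0],[0,2,0,0,0,0],[0,0,0,0,0,0],[0,0,0,0,0,0]]'
python3 - <<'E'
from h import *
to([.5230,-.242,.1519],np.radians(16.5))
E
python3 -m inch '[[0,1.5,0,0,0,0],[0,1.5,0,0,0,0],[0,1.5,0,0,0,0],[0,1.5,0,0,0,0],[0,0,0,0,0,0],[0,0,0,0,0,0]]'
python3 - <<'E'
from h import *
to([.5230,-.242,.1519],np.radians(16.5)); s=snap('side','s7')
i=cv2.resize(np.ascontiguousarray(s['img'][100:175,220:300,::-1]),None,fx=7.5,fy=7.5,interpolation=cv2.INTER_CUBIC);cv2.imwrite('pics/c11.png',(255*(i/255.)**.6).astype(np.uint8))
E
```

```text
clock: 9.78
tool_pos: [0.5228, -0.2423, 0.1746]
eef_rot: [0.567, -0.423, 0.423, -0.567]
contact_force: [-0.1, 0.3, -5.3]
opening: 0.496
t 9.7833 pos [ 0.5228 -0.2423  0.1746] shift [-0.3 22.7  0.2] turn [ 0.0002 -0.0001 -0.0001] F [-0.1  0.3 -5.3] M [ 0.02  0.   -0.01] op 0.4964748414475956
clock: 10.28
tool_pos: [0.5228, -0.2423, 0.1686]
eef_rot: [0.567, -0.423, 0.423, -0.567]
contact_force: [0.8, -0.1, -5.4]
opening: 0.496
t 10.2833 pos [ 0.5228 -0.2423  0.1686] shift [-0.2 16.7  0.3] turn [ 0.0002 -0.0001 -0.0001] F [ 0.8 -0.1 -5.4] M [-0.02 -0.1   0.06] op 0.49573244389338134
```

View pics/c11.png

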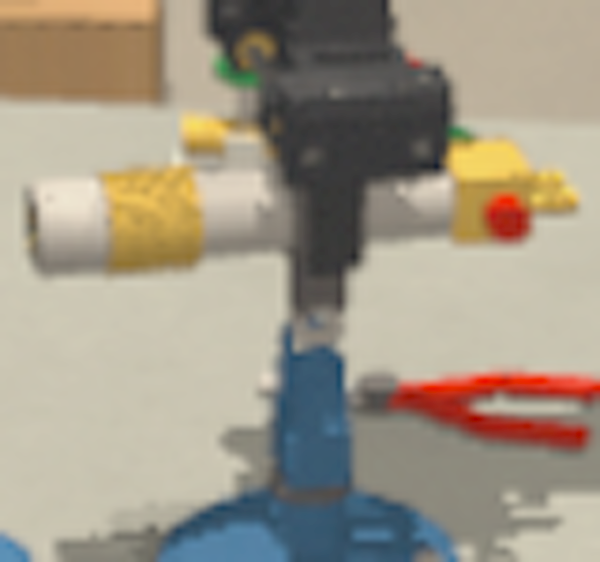

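The lug, at (318,325) in this crop, has entered between the ears with the far ear's edge visible to its left. The force is just the weight, so I'll continue down.

```bash
python3 -m inch '[[0,2,0,0,0,0],[0,2,0,0,0,0],[0,2,0,0,0,0],[0,2,0,0,0,0],[0,0,0,0,0,0],[0,0,0,0,0,0]]'
python3 -m inch '[[0,2,0,0,0,0],[0,2,0,0,0,0],[0,2,0,0,0,0],[0,1.5,0,0,0,0],[0,1,0,0,0,0],[0,0,0,0,0,0],[0,0,0,0,0,0],[0,0,0,0,0,0]]'
python3 - <<'E'
from h import *
to([.5230,-.242,.1519],np.radians(16.5)); s=snap('side','s8');t=snap('top','t8')
i=cv2.resize(np.ascontiguousarray(s['img'][100:175,220:300,::-1]),None,fx=7.5,fy=7.5,interpolation=cv2.INTER_CUBIC);cv2.imwrite('pics/c12.png',(255*(i/255.)**.6).astype(np.uint8))
for v in range(138,158): print(v,[tuple(map(int,s['img'][v,u])) for u in range(256,268)])
E
```

```text
clock: 10.83
tool_pos: [0.5228, -0.2423, 0.1605]
eef_rot: [0.567, -0.423, 0.423, -0.566]
contact_force: [0.6, -0.4, -6.0]
opening: 0.494
clock: 11.5
tool_pos: [0.5229, -0.2424, 0.1523]
eef_rot: [-0.567, 0.423, -0.423, 0.567]
contact_force: [-0.7, -0.4, -5.9]
opening: 0.495
t 11.5 pos [ 0.5229 -0.2424  0.1523] shift [-0.4  0.4  0.2] turn [-0.0001 -0.0002  0.0002] F [-0.7 -0.4 -5.9] M [ 0.06 -0.04 -0.01] op 0.49514504499068496
138 [(136, 129, 109), (109, 104, 87), (59, 56, 48), (36, 33, 31), (35, 33, 31), (26, 24, 24), (20, 19, 19), (22, 21, 20), (22, 21, 21), (22, 21, 21), (21, 19, 19), (28, 27, 25)]
139 [(173, 166, 140), (172, 165, 140), (102, 98, 83), (36, 33, 31), (35, 32, 30), (25, 24, 23), (22, 21, 20), (21, 21, 20), (22, 22, 21), (20, 20, 20), (22, 21, 21), (49, 46, 41)]
140 [(174, 167, 142), (173, 167, 142), (103, 99, 85), (37, 34, 32), (36, 34, 32), (27, 27, 26), (24, 23, 23), (24, 24, 22), (24, 22, 21), (22, 21, 21), (62, 60, 51), (110, 107, 91)]
141 [(173, 168, 142), (175, 168, 142), (105, 100, 84), (36, 34, 31), (38, 34, 32), (33, 30, 27), (32, 29, 28), (31, 29, 26), (35, 3
[... 2224 characters left out ...]
79, 71)]
154 [(78, 83, 83), (21, 41, 60), (19, 39, 58), (21, 41, 62), (21, 44, 65), (22, 45, 66), (21, 45, 66), (22, 45, 67), (22, 45, 66), (21, 44, 66), (51, 58, 63), (57, 56, 51)]
155 [(71, 75, 75), (20, 39, 58), (19, 39, 58), (19, 41, 61), (20, 44, 64), (20, 44, 66), (22, 45, 66), (21, 45, 66), (22, 45, 67), (21, 44, 66), (61, 68, 71), (74, 74, 66)]
156 [(44, 53, 59), (18, 38, 56), (19, 40, 58), (21, 43, 64), (20, 44, 66), (22, 46, 66), (22, 46, 67), (22, 45, 67), (23, 46, 67), (22, 45, 67), (49, 60, 68), (85, 84, 75)]
157 [(45, 54, 60), (17, 36, 54), (18, 39, 59), (20, 45, 65), (21, 45, 66), (22, 46, 66), (21, 46, 67), (22, 46, 68), (23, 46, 68), (23, 46, 69), (46, 59, 70), (83, 83, 75)]
```

View pics/c12.png

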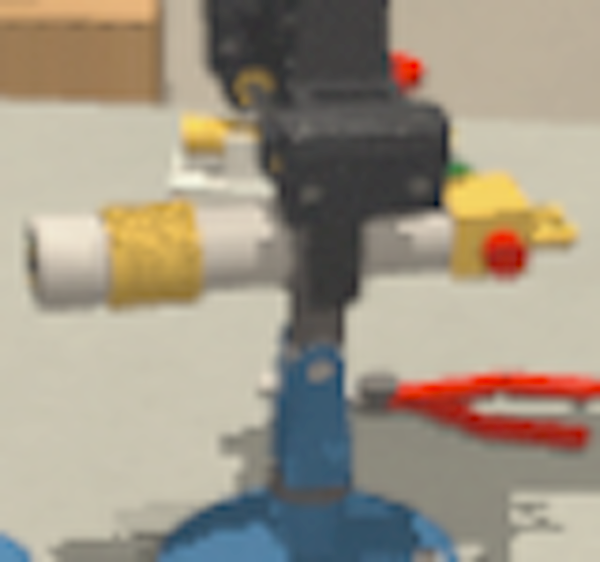

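Through the near ear's hole, at (320,370) in the crop, the bright lug metal shows centred. I'll trim by fractions of a millimetre and check that the hold is steady.

```bash
python3 -m inch '[[-0.2,0.3,0.5,0,0,0],[0,0,0,0,0,0],[0,0,0,0,0,0],[0,0,0,0,0,0]]'
for k in 1 2 3 4 5 6 7 8; do python3 -m inch '[[0,0,0,0,0,0]]' | grep force; done
python3 - <<'E'
from h import *
to([.5230,-.242,.1519],np.radians(16.5)); s=snap('side','s9');t=snap('top','t9')
st=r.get_state();yw=np.radians(16.5);o=[*st['tool_pos'][:2],st['tool_pos'][2]+.0181]
for n,p in(('tip',(126,0,0)),('hosetail end',(-113,0,0)),('knob+y',(-73,44,0))): print(n,proj(s,loc(o,yw,np.array(p)/1e3)).round(1))
crop(s,215,115,90,50,8,'c13')
st0=load('top0');print('bench change outside arm', (abs(t['img'].astype(int)-load('t6')['img'].astype(int)).max(2)[:,:300]>40).sum())
E
```

```text
clock: 11.93
tool_pos: [0.5233, -0.242, 0.152]
eef_rot: [0.567, -0.423, 0.423, -0.567]
contact_force: [0.6, 0.0, -5.7]
opening: 0.496
contact_force: [-0.7, -0.8, -6.2]
contact_force: [-0.8, 0.0, -5.3]
contact_force: [1.1, 0.5, -5.4]
contact_force: [0.3, -0.3, -5.7]
contact_force: [0.8, 0.9, -5.0]
contact_force: [-0.9, -0.6, -5.2]
contact_force: [-0.2, -0.1, -6.4]
contact_force: [-0.5, 0.4, -5.0]
t 12.6 pos [ 0.5233 -0.242   0.1519] shift [-0.1  0.  -0.3] turn [-0.     -0.0001  0.0001] F [-0.5  0.4 -5. ] M [ 0.   -0.04 -0.05] op 0.49115274178524376
tip [223.  134.1]
hosetail end [295.  128.5]
knob+y [286.8 135. ]
bench change outside arm 10
```

View pics/c13.png

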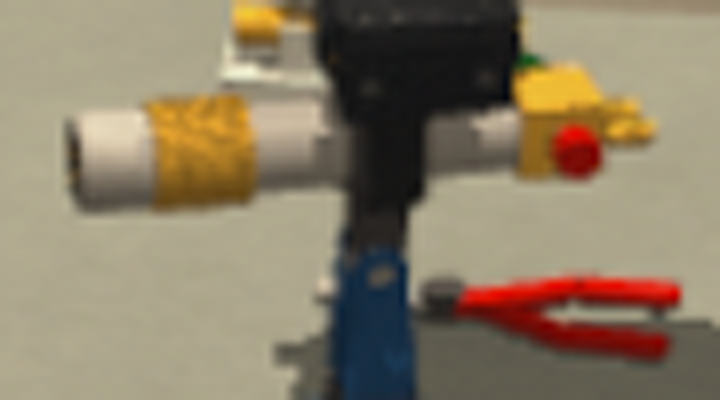

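View pics/t9.png

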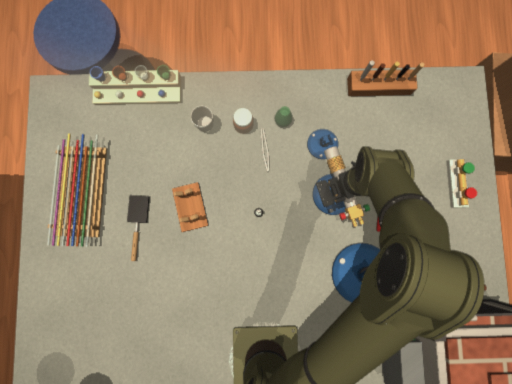

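```bash
python3 - <<'E'
from h import *
for f,o,yw in(('side0',[.493,.2385,.090],11),('s6',[.523,-.2408,.2121],16.5),('s9',[.5233,-.242,.170],16.5)):
    s=load(f);I=s['img'].astype(int);yw=np.radians(yw)
    k=proj(s,loc(o,yw,np.array((-73,40,0))/1e3));f0=proj(s,loc(o,yw,np.array((75,0,0))/1e3))
    v,u=np.mgrid[:384,:512]
    red=(I[...,0]>140)&(I[...,1]<70)&(I[...,2]<70)&(np.hypot(u-k[0],v-k[1])<9)
    fin=(I[...,0]>120)&(I[...,2]<.55*I[...,0])&(I[...,1]>.55*I[...,0])&(abs(u-f0[0])<14)&(abs(v-f0[1])<14)
    print(f,'knob res',(np.array([u[red].mean(),v[red].mean()])-k).round(2),red.sum(),'fin res',(np.array([u[fin].mean(),v[fin].mean()])-f0).round(2),fin.sum())
E
```

```text
side0 knob res [-0.   -3.72] 30 fin res [1.28 0.51] 277
s6 knob res [-0.13 -2.84] 14 fin res [ 1.05 -1.42] 141
s9 knob res [-0.27 -2.68] 12 fin res [ 1.37 -1.51] 137
```

```bash
python3 - <<'E'
from h import *
for f,o,yw in(('side0',[.493,.2385,.090],11),('s6',[.523,-.2408,.2121],16.5),('s9',[.5233,-.242,.170],16.5)):
    s=load(f);I=s['img'].astype(int);yw=np.radians(yw)
    f0=proj(s,loc(o,yw,np.array((75,0,0))/1e3));a=proj(s,loc(o,yw,np.array((75,0,22.5))/1e3));b=proj(s,loc(o,yw,np.array((75,0,-22.5))/1e3))
    v,u=np.mgrid[:384,:512]
    fin=((I[...,0]>100)&(I[...,2]<.55*I[...,0])&(I[...,1]>.62*I[...,0])&(abs(u-f0[0])<14)&(abs(v-f0[1])<16)).astype(np.uint8)
    n,l,st,c=cv2.connectedComponentsWithStats(fin);k=1+st[1:,4].argmax();print(f,'pred',f0.round(1),'half',((b-a)/2).round(1),'comp',st[k],(c[k]-f0).round(2), 'mid',(st[k][:2]+(st[k][2:4]-1)/2-f0).round(2))
E
```

```text
side0 pred [229.  244.1] half [0.2 7.3] comp [221 236  18  19 291] [0.59 0.72] mid [0.47 0.91]
s6 pred [238.7 120.9] half [0.1 6.6] comp [225 105  22  24 300] [-2.   -5.05] mid [-3.18 -4.4 ]
s9 pred [238.7 132.9] half [0.1 6.4] comp [233 127  14  14 165] [1.09 0.31] mid [0.77 0.59]
```

```bash
python3 -m inch '[[0,0,0,0,0,0],[0,0,0,0,0,0],[0,0,0,0,0,0]]'; python3 -c "
from plant import r
print(r.get_state()['qd'].round(4)); print(r.finish_job())"
```

```text
clock: 12.95
tool_pos: [0.5233, -0.242, 0.152]
eef_rot: [0.567, -0.423, 0.423, -0.567]
contact_force: [0.1, 0.0, -5.0]
opening: 0.496
[-0.0004 -0.0002 -0.0017 -0.0008  0.0017 -0.0002  0.0003]
the job is handed in; nothing more can be done
None
```

The torch is held in the middle-sized base's yoke, lug between the ears and nozzle pointing away from the robot. I handed the job in at about 13 s with the gripper still holding. I gripped the collar at 44 mm, lifted the torch off the stand, turned it to the yoke's direction (about 16.5°) and lowered it slowly.

**Last checks**
- **Load:** the vertical force stayed at the torch's weight, 5–6 N. Sideways force averaged about zero, so there was no sign of contact with the yoke.
- **Height:** the torch origin was 170 mm above the bench, calculated from the grip height. The arm was still.
- **Level:** the torch's tilt in the side picture matched how it sat on the stand.
- **Position:** the lug is within about 0.5 mm of the yoke centre along the nozzle direction. The lug metal shows centred through the near ear's hole.
- **Bench:** the stand and other bench items showed no visible change in the last top picture.

**Checks that disagreed**
- **Early side-view fit:** my first fit of the base's foot was about 12 mm off the top view. A second check against the foot's edges agreed to within about 2 mm.
- **Fin position:** the fins hinted at an offset of about 2 mm along the torch. The lug and knob did not show it, so I ignored it.
- **Ear outlines:** they measured about half a pixel smaller than expected. I took this to be rounded edges.
- **Gap to each ear:** I couldn't see it directly, so side-to-side centring is only known to about 2 mm of the 4 mm clearance.

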